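# Wedge the dovetailed lid onto the weight box

## Robot

A 7-joint arm with a two-finger parallel gripper is mounted at the origin on the work surface. World frame = base frame: x ahead of the robot, y to its left, z up, the work surface at z = 0. Lengths are in m, angles in degrees, forces in N, time in s.
With the tool pointing down it reaches from about 0.425 to 1.025 m from the base axis. Payload 3.6 kg.
Tool frame: the origin (TCP) lies midway between the tips of the shut fingers; the grasp point (between the pads) lies 19 mm behind it (r.grip_depth is the distance from the TCP to the grasp point, in m); z points along the fingers, x is the direction in which the jaws open and shut, and the axes are right-handed (so a half turn about z gives the same grasp; the last joint's range is limited). The gripper opens to 85 mm and grips with 20 to 120 N. Pads are 22 mm wide; open, the fingers measure 114 mm over their backs; the gripper's body (76 mm by 85 mm) begins 54 mm behind the grasp point. The pads swing forward as they close: fully open they stand 13 mm farther back than shut.
Start: joints at [-70.674, 33.873, 2.773, 92.16, -1.908, 54.013, -1.931], TCP at [0.303, 0.659, 0.231] pointing down, gripper open.
Joint ranges: [-153.93, 153.93], [-27.13, 128.08], [-72.61, 78.16], [10.71, 143.7], [-87.88, 267.88], [4.46, 118.87], [-176.78, 176.78]. Speed limits (degrees/s): [147.25, 147.25, 180, 180, 180, 180, 180].

## Interface

Orientations are given as [roll, pitch, yaw] about the fixed x, y, z axes, in that order (R = Rz(yaw) Ry(pitch) Rx(roll)).
In Python, from rig import r gives the robot as it stands.
- The arm moves only by the tool send_rows, never from a script. Its argument "plan" is one flat list of numbers, 6 for each row, row after row: the shift along the tool's x, y, z in mm, then the turn, a rotation vector about the tool's x, y, z in rad. A call has 1 to 8 rows; each row shifts and turns the pose as measured when the row begins, along the tool's axes as they then stand; what a row does not reach is not made up. A row lasts 1/12 s, in which the tool goes at most 41.7 mm and 7.16 degrees, less where a joint would pass 70% of its speed; a pose out of reach is approached as far as the arm can. A call with a gripper value outside its range is refused whole. "fingers" is the opening, from 0 (shut) to 1 (fully open), set as the call begins (left out, the last holds). The fingers move at their own pace and stop on an object; "newtons" is the grip in N (left out, the last holds). Time passes only in rows, so rows that do not move let the fingers close. It gives the time, the measured TCP pose, the force and the opening at its end, in the units of the state.
- r.sense(): the state, without advancing time (a new reading comes with each control period).
- r.get_image(name): name is "scene" or "top" or "wrist"; returns (picture, depth): 400x640x3 uint8, blue, green, red; 400x640 float32, m along the optical axis (not along the pixel's ray), 0 where there is no reading.
- r.calibration(name): a dict with "camera_matrix" (3x3 intrinsics, pixels), "cam_to_world" (4x4, takes a point from camera to world coordinates). Camera axes: x right, y down, z forward; pixel columns grow to the right and rows downward; lengths in m; the calibration is good to about 2 mm. A picture is of the moment at which its call begins: read the wrist's pose just before it. calibration takes no time and is no camera call; for the wrist camera it gives the pose at the moment of the call.
- r.close_job(): hands the job in, once; it reports no verdict.
The state is a dict: "time": time; "q": joint angles; "qd": joint speeds; "tau": joint torques, N m; "eef_pos": TCP position; "orientation": TCP orientation; "wrist_force": force on the tool from outside, world axes, zero at the start; "wrist_torque": the same for the moment, N m; "opening": opening from 0.0 (shut) to 1.0 (fully open).
Only numpy, scipy, OpenCV 4.12 (cv2) and the standard library are available. Lean on these libraries where they do the work, as an engineer would, in place of code of your own. Each camera call takes 0.05 s, during which the arm holds its last target. There are 200 camera calls.

## Task

Close the small open mahogany weight box with the dovetailed sliding lid that lies on the shelf: enter the lid's narrow end into the wide mouth of the box's tapered dovetail way and slide it in flat most of the way. Then let go of it and push it on gently with the open or shut fingers until it wedges tight and stays gripped on both sides by itself: a push of 10 to 15 N, never over 25 N. At the end stand clear, with everything else on the shelf left where it stands.

Things in the scene. Friction and masses are not known exactly. Their poses are not given: they have to be found in the camera images.
- weight_box: Open mahogany box, fixed, 130 mm long (x), 108 wide (y); its well holds a bell weight below rim height. Origin: centre of the underside; x is the way the lid slides in, z up. Two flat ledges 58 mm above the origin (y = +-24 to +-54 mm) carry the lid between two undercut dovetail cheeks. The way is open at both ends: widest at its mouth, x = -65 mm, narrowest at x = +65 mm.
- way_mouth (a point): Middle of the mouth of the way, at ledge height, at x = -65 mm on the box; axes as the box.
- cheek_left: Dovetail cheek on the +y ledge, 14 mm high; origin at mid length and mid width of the box, at ledge height; axes as the box. Flank leans inwards 30 degrees and tapers inwards 2.5 degrees towards +x: at its foot 38.8 mm from the centre line at the mouth, 36 at mid length, 33.2 at the far end. With humidity it sits up to 1 mm further in or out, unseen, so the lid wedges up to 12 mm sooner or later.
- cheek_right: The same cheek mirrored, on the -y ledge, always at its drawn place. Wedging is stiff: about 10 to 20 N of push a millimetre. A push of 5 N grips lightly, 10 to 15 N well; over 25 N, or squeezing the lid as hard as that while it wedges, can crack a cheek. Letting go of the squeezed grip block can ease the lid loose, so the last push comes after letting go.
- lid_grip (a point): Point on the lid's grip block, 26 mm above the lid's underside, 30 mm behind the lid's middle (towards the wide tail); x points to the narrow nose, z up. The block is upright mahogany on the lid, 14 mm along x, 36 mm along y, top 40 mm above the lid's underside; grasp it from above.
- lid_nose (a point): Middle of the lid's narrow leading end, at its underside; axes as lid_grip. When wedged it is 48 to 73 mm past the box's middle. Until then the lid is loose: each mm short of wedging gives 0.044 mm of play a side (4 mm a side at 100 mm short); each mm it is held above the ledges costs 0.6 mm a side.
- lid_tail (a point): Middle of the lid's wide trailing end, at half thickness; axes as lid_grip. When wedged it stands 3 to 27 mm out of the mouth, free to be pushed from behind.
- lid: Loose mahogany lid, 150 g, 140 mm long, 8 thick; origin at mid length on the underside, x to the narrow end, z up. Flanks slope as the way's; half width of the underside 39.5 mm at the tail, 36.4 mid, 33.4 at the nose. It wedges with its middle about 10 mm short of the box's middle (22 short to 3 past). It lies by itself on the ledges once its middle is 10 mm inside the mouth. Starts flat on the shelf.
- bell_mid (a point): Bystander: squat stainless bell weight, 52 mm wide, 58 mm high; point at half height.
- brass_mid (a point): Bystander: small brass bell weight, 28 mm wide, 34 mm high; point at half height.
- scoop: Bystander: white plastic weighing scoop, 138 mm long with its handle, 18 mm high; origin under the middle of its pan.
- jar_mid (a point): Bystander: small glass desiccator jar, 72 mm wide, 85 mm high; point at half height.
- forks: Bystander: flat steel weight lifting forks, 170 mm long, 40 mm wide, 6 mm thick; origin on the underside, near the middle.
There are look-alikes about, which are no part of the job. What is shaped like the lid but purple or yellow is not meant.

How it is judged:
By the outcome, as a careful person would: the job done as asked, in the order asked, and still so for the second after the job is handed in, with the robot touching nothing.
It also fails if it takes over 53 s, if anything falls off the work surface, if the arm or the gripper's body presses on something with over 40 N, if the wrist force passes 120 N, or if a joint passes its speed limit or range.

## Working session

There is one attempt and no reset: what is moved stays moved. The work goes in short steps, Python scripts to look and compute and a tool call to move; the robot and the scene stay as the last step left them, time stands still between calls to the robot, and variables do not carry over. Pictures are saved under pics/ and viewed, about 8 in all and at most 12, crops included, and the job is handed in when it is done.

Besides the shell and the picture viewer there is one more tool, called after "Request:" as a command line: name --argument value ..., lists and objects as JSON in quotes. send_rows: Moves the arm, as the interface text tells. Its arguments: {"type":"object","properties":{"plan":{"type":"array","items":{"type":"number"}},"fingers":{"type":"number"},"newtons":{"type":"number"}},"required":["plan"]}

```bash
mkdir -p pics; ls; python3 - <<'E'
from rig import r
import cv2,numpy as np
for n in("scene","top"):
    im,d=r.get_image(n); cv2.imwrite(f"pics/{n}0.png",im); np.save(f"{n}0.npy",d)
    c=r.calibration(n); print(n,np.round(c["camera_matrix"],1).tolist(),np.round(c["cam_to_world"],3).tolist())
s=r.sense(); print(s["time"],s["eef_pos"],s["orientation"],s["wrist_force"],s["opening"])
E
```

```text
pics
scene [[374.6, 0.0, 326.6], [0.0, 374.6, 195.7], [0.0, 0.0, 1.0]] [[0.487, 0.687, -0.539, 1.065], [0.873, -0.391, 0.291, -0.358], [-0.011, -0.612, -0.791, 0.83], [0.0, 0.0, 0.0, 1.0]]
top [[445.3, 0.0, 318.0], [0.0, 445.3, 196.9], [0.0, 0.0, 1.0]] [[-0.028, -0.995, 0.095, 0.434], [-1.0, 0.027, -0.01, -0.071], [0.007, -0.095, -0.995, 1.344], [0.0, 0.0, 0.0, 1.0]]
0.1 [0.30244689 0.65808076 0.23024246] [1.79993891e+02 1.16524443e-01 6.53210780e+01] [ 0.115162   -0.29943827 -0.25215184] 1.0008899856567817
```

View pics/top0.png

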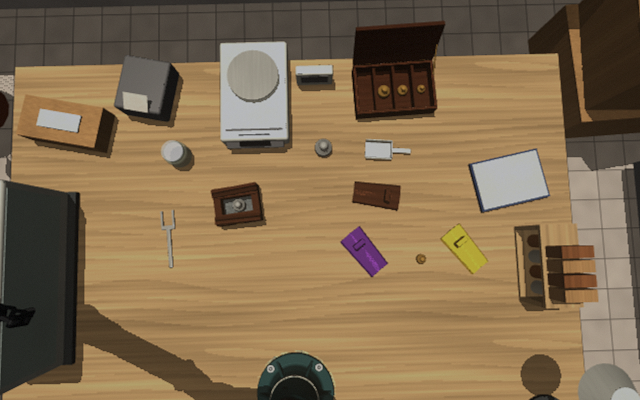

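View pics/scene0.png

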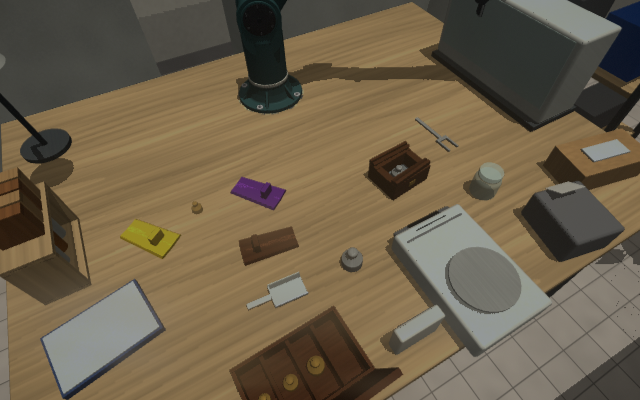

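Top view: the mahogany lid is at about (377,195), with its block right of centre at (388,196). The box is at (238,205). The look-alikes are purple (364,251) and yellow (464,249). I'll enlarge the box and lid to confirm the lid and find the mouth.

```bash
python3 - <<'E'
import cv2,numpy as np
t=cv2.imread("pics/top0.png"); 
a=cv2.resize(t[170:240,200:275],None,fx=5,fy=5,interpolation=cv2.INTER_CUBIC)
b=cv2.resize(t[170:240,340:415],None,fx=5,fy=5,interpolation=cv2.INTER_CUBIC)
o=np.hstack([a,b]); o=np.clip(o.astype(float)*1.8,0,255).astype(np.uint8)
cv2.imwrite("pics/crop1.png",o)
E
```

```text
(no output)
```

View pics/crop1.png

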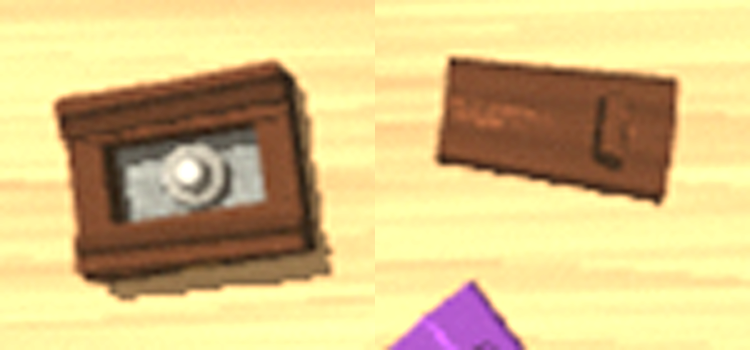

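```bash
cat > h.py <<'E'
from rig import r
import cv2,numpy as np
from scipy.spatial.transform import Rotation as Ro
def ray(c,px,z):
    px=np.atleast_2d(px).astype(float); K=c["camera_matrix"];T=c["cam_to_world"]
    d=np.c_[(px-[K[0][2],K[1][2]])/[K[0][0],K[1][1]],np.ones(len(px))]@np.array(T)[:3,:3].T
    o=np.array(T)[:3,3]; return o+d*((z-o[2])/d[:,2])[:,None]
def pose():
    s=r.sense(); return s,np.array(s["eef_pos"]),Ro.from_euler("xyz",s["orientation"],degrees=True)
def togo(p,yaw):
    s,e,R=pose(); G=Ro.from_euler("xyz",[180,0,yaw],degrees=True)
    print("t",round(s["time"],2),"at",np.round(e,4),np.round(s["orientation"],2),"F",np.round(s["wrist_force"],1),"op",round(s["opening"],3))
    print("shift mm",np.round(R.inv().apply(np.array(p)-e)*1000,1),"rotvec",np.round((R.inv()*G).as_rotvec(),4))
E
python3 - <<'E'
from h import *
im=cv2.imread("pics/top0.png");c=r.calibration("top")
brown=(im.max(2)<110).astype(np.uint8)
for n,(x0,y0,x1,y1),z in(("lid",(340,170,415,225),.008),("box",(205,175,270,230),.07)):
    m=np.zeros_like(brown);m[y0:y1,x0:x1]=brown[y0:y1,x0:x1]
    k=max(cv2.findContours(m,0,2)[0],key=cv2.contourArea)
    q=cv2.minAreaRect(k); b=ray(c,cv2.boxPoints(q),z);print(n,np.round(b,3).tolist(),np.round(b.mean(0),3))
s,e,R=pose(); w=r.calibration("wrist");T=np.array(w["cam_to_world"])
print(np.round(w["camera_matrix"],1).tolist()); print("cam in tool",np.round(R.inv().apply(T[:3,3]-e),4),np.round(R.inv().as_matrix()@T[:3,:3],3).tolist())
E
```

```text
lid [[0.537, -0.183, 0.008], [0.612, -0.196, 0.008], [0.59, -0.335, 0.008], [0.515, -0.321, 0.008]] [ 0.564 -0.259  0.008]
box [[0.588, 0.228, 0.07], [0.606, 0.085, 0.07], [0.481, 0.068, 0.07], [0.463, 0.209, 0.07]] [0.535 0.148 0.07 ]
[[293.5, 0.0, 316.4], [0.0, 293.5, 204.1], [0.0, 0.0, 1.0]]
cam in tool [-0.0005 -0.0772 -0.1426] [[1.0, 0.0, -0.0], [-0.0, 0.953, 0.304], [0.0, -0.304, 0.953]]
```

The lid is confirmed: it is mahogany, narrow end left, block towards the right. The crop doesn't settle which end of the box is the mouth, so I'll look at it with the wrist camera.

```bash
python3 -c "
from h import *
togo([.53,.145,.26],97)"
```

```text
t 0.1 at [0.3024 0.6581 0.2302] [1.7999e+02 1.2000e-01 6.5320e+01] F [ 0.1 -0.3 -0.3] op 1.001
shift mm [-371.3  421.   -29. ] rotvec [-5.000e-04  2.000e-03 -5.529e-01]
```

Request:
send_rows --plan '[-26.5, 30, -2, 0, 0, 0, -26.5, 30, -2, 0, 0, 0, -26.5, 30, -2, 0, 0, 0, -26.5, 30, -2, 0, 0, 0, -26.5, 30, -2, 0, 0, 0, -26.5, 30, -2, 0, 0, 0, -26.5, 30, -2, 0, 0, 0, -26.5, 30, -2, 0, 0, 0]'

```text
time: 0.77
eef_pos: [0.4269, 0.3664, 0.2397]
orientation: [-179.4, 0.2, 66.7]
wrist_force: [1.0, -0.9, -0.4]
opening: 1.0
```

Request:
send_rows --plan '[-26.5, 30, -2, 0, 0, 0, -26.5, 30, -2, 0, 0, 0, -26.5, 30, -2, 0, 0, 0, -26.5, 30, -2, 0, 0, 0, -26.5, 30, -2, 0, 0, 0]'

```text
time: 1.18
eef_pos: [0.5123, 0.1767, 0.248]
orientation: [-179.3, 0.3, 66.7]
wrist_force: [0.2, -0.2, -0.4]
opening: 1.003
```

Request:
send_rows --plan '[0, 0, 0, 0, 0, -0.12, 0, 0, 0, 0, 0, -0.12, 0, 0, 0, 0, 0, -0.12, 0, 0, 0, 0, 0, -0.12, 0, 0, 0, 0, 0, -0.08, 0, 0, 0, 0, 0, 0, 0, 0, 0, 0, 0, 0]'

```text
time: 1.77
eef_pos: [0.5162, 0.1583, 0.2466]
orientation: [-179.1, 0.4, 98.7]
wrist_force: [0.3, -0.2, 0.8]
opening: 1.0
```

```bash
python3 - <<'E'
from h import *
togo([.53,.145,.26],97)
im,d=r.get_image("wrist"); cv2.imwrite("pics/w1.png",im); np.save("w1.npy",d)
import pickle; pickle.dump(r.calibration("wrist"),open("w1.pkl","wb"))
togo([.53,.145,.26],97)
E
```

```text
t 1.77 at [0.5162 0.1583 0.2466] [-179.14    0.42   98.74] F [ 0.3 -0.2  0.8] op 1.0
shift mm [-15.4  11.4 -13.5] rotvec [-0.0149  0.0075  0.0304]
t 1.82 at [0.5162 0.1583 0.2466] [-179.14    0.43   98.75] F [-0.2 -0.5  0. ] op 1.003
shift mm [-15.4  11.4 -13.5] rotvec [-0.015   0.0077  0.0305]
```

View pics/w1.png

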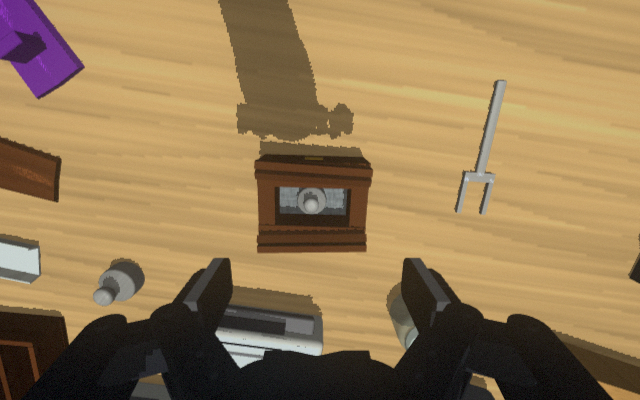

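```bash
python3 - <<'E'
from h import *
im=cv2.imread("pics/w1.png")[140:265,245:385]
cv2.imwrite("pics/w1c.png",np.clip(cv2.resize(im,None,fx=4.6,fy=4.6,interpolation=cv2.INTER_CUBIC)*1.8,0,255).astype(np.uint8))
E
```

```text
(no output)
```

View pics/w1c.png

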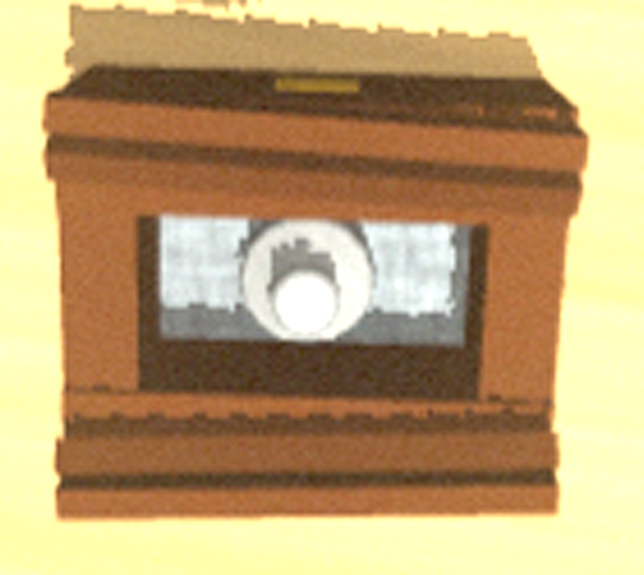

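```bash
python3 - <<'E'
from h import *
import pickle
c=pickle.load(open("w1.pkl","rb"));d=np.load("w1.npy");K=np.array(c["camera_matrix"]);T=np.array(c["cam_to_world"])
v,u=np.mgrid[140:265,245:385];z=d[140:265,245:385]
P=np.stack([(u-K[0,2])/K[0,0]*z,(v-K[1,2])/K[1,1]*z,z],-1)@T[:3,:3].T+T[:3,3]
np.save("P1.npy",P)
h=P[...,2]
print(np.histogram(h[z>0],bins=np.arange(-.006,.1,.004)))
for col in range(14,130,8):
    print(col+245,[f"{a+140}:{int(round(1000*h[a,col]))}" for a in range(14,116,4)])
E
```

```text
(array([  22, 6664,   87,   68, 1160,  124,  130,  152,  319,  373,  200,
        158,  180,  303,  210, 2158,  858,  266, 1555, 2454,    1,    0,
          0,    0,    0,    0]), array([-0.006, -0.002,  0.002,  0.006,  0.01 ,  0.014,  0.018,  0.022,
        0.026,  0.03 ,  0.034,  0.038,  0.042,  0.046,  0.05 ,  0.054,
        0.058,  0.062,  0.066,  0.07 ,  0.074,  0.078,  0.082,  0.086,
        0.09 ,  0.094,  0.098]))
259 ['154:0', '158:0', '162:73', '166:73', '170:66', '174:71', '178:69', '182:59', '186:59', '190:56', '194:57', '198:56', '202:57', '206:56', '210:55', '214:56', '218:57', '222:56', '226:58', '230:58', '234:59', '238:70', '242:390', '246:71', '250:72', '254:0']
267 ['154:0', '158:37', '162:72', '166:72', '170:64', '174:390', '178:69', '182:59', '186:58', '190:57', '194:56', '198:56', '202:56', '206:57', '210:55', '214:56', '218:56', '222:56', '226:57', '230:58', '234:58', '238:68', '242:72', '246:71', '250:73', '254:1']
275 ['154:1', '158:34', '162:68', '166:72', '170:71', '174:71', '178:70', '182:57', '186:58', '190:49', '194:51', '198:52', '202:51', '206:52', '21
[... 2565 characters left out ...]
82:70', '186:68', '190:55', '194:56', '198:57', '202:56', '206:56', '210:54', '214:55', '218:57', '222:56', '226:55', '230:59', '234:67', '238:68', '242:66', '246:72', '250:73', '254:-1']
363 ['154:-1', '158:12', '162:46', '166:59', '170:71', '174:71', '178:67', '182:71', '186:68', '190:57', '194:56', '198:57', '202:57', '206:57', '210:56', '214:56', '218:56', '222:56', '226:56', '230:59', '234:68', '238:69', '242:67', '246:71', '250:72', '254:0']
371 ['154:0', '158:1', '162:0', '166:0', '170:74', '174:73', '178:-1', '182:71', '186:-2', '190:0', '194:1', '198:0', '202:-1', '206:-1', '210:0', '214:-1', '218:-1', '222:-1', '226:1', '230:0', '234:0', '238:0', '242:1', '246:1', '250:0', '254:1']
```

```bash
python3 - <<'E'
from h import *
P=np.load("P1.npy");h=P[...,2]
near=[];far=[];on=[];of=[]
for j in range(16,118):
    hi=(h[:,j]>.064)&(h[:,j]<.08); i=np.where(hi)[0]; a=i[i<62]; b=i[i>=62]
    if len(a)and len(b): near.append(P[a[-1],j]);far.append(P[b[0],j]);of.append(P[b[-1],j]);on.append(P[a[0],j])
def fit(L):
    L=np.array(L)[:,:2]; 
    for _ in range(4):
        p=np.polyfit(L[:,1],L[:,0],1);e=L[:,0]-np.polyval(p,L[:,1]);L=L[abs(e)<max(2*e.std(),1e-3)]
    print(np.degrees(np.arctan(p[0])),p,e.std());return p
f=[fit(L) for L in(near,far,on,of)]
for y in(.09,.15,.21): print(y,[round(float(np.polyval(p,y)),4) for p in f])
m=(h>.054)&(h<.08); cnt=P[m][:,:2].astype(np.float32)
q=cv2.minAreaRect(cnt);print(q)
top=P[(h>.064)&(h<.08)][:,:2].astype(np.float32);print(cv2.minAreaRect(top))
E
```

```text
-4.639769834293764 [-0.08115674  0.52658512] 0.000383700638578617
-9.281715237846255 [-0.16342861  0.60319011] 0.00035200593645489986
-4.650902709766089 [-0.08135232  0.50599516] 0.00011692256365548256
-8.960025313970682 [-0.15766933  0.62254759] 0.00036224239933332377
0.09 [0.5193, 0.5885, 0.4987, 0.6084]
0.15 [0.5144, 0.5787, 0.4938, 0.5989]
0.21 [0.5095, 0.5689, 0.4889, 0.5894]
((0.5456233620643616, 0.15585903823375702), (0.11041473597288132, 0.13043880462646484), 7.21477746963501)
((0.5456147193908691, 0.15592730045318604), (0.11041473597288132, 0.13030122220516205), 7.21477746963501)
```

The mouth is at the -y end: the gap is 69 mm at y=.09 and 59 mm at y=.21. That puts the box centre at about (.5457,.1558) with yaw 97°. Next I'll look at the lid from close by.

```bash
python3 -c "
from h import *
togo([.545,-.28,.2466],81)"
```

```text
t 1.82 at [0.5162 0.1583 0.2466] [-179.14    0.43   98.75] F [-0.2 -0.5  0. ] op 1.003
shift mm [-437.6  -38.2    3.8] rotvec [-0.0138  0.0097  0.3097]
```

Request:
send_rows --plan '[-40, -3.5, 0.3, 0, 0, 0, -40, -3.5, 0.3, 0, 0, 0, -40, -3.5, 0.3, 0, 0, 0, -40, -3.5, 0.3, 0, 0, 0, -40, -3.5, 0.3, 0, 0, 0, -40, -3.5, 0.3, 0, 0, 0, -40, -3.5, 0.3, 0, 0, 0, -40, -3.5, 0.3, 0, 0, 0]'

```text
time: 2.48
eef_pos: [0.5413, -0.1566, 0.2451]
orientation: [-179.4, -0.0, 99.7]
wrist_force: [0.5, -1.0, -0.5]
opening: 1.003
```

Request:
send_rows --plan '[-40, -3.5, 0.3, 0, 0, 0, -40, -3.5, 0.3, 0, 0, 0, 0, 0, 0, -0.014, 0.01, 0.11, 0, 0, 0, 0, 0, 0.11, 0, 0, 0, 0, 0, 0.1, 0, 0, 0, 0, 0, 0, 0, 0, 0, 0, 0, 0]'

```text
time: 3.07
eef_pos: [0.5455, -0.2569, 0.2443]
orientation: [179.9, -0.1, 78.9]
wrist_force: [-0.2, -0.2, 1.1]
opening: 1.002
```

```bash
cat > lid.py <<'E'
from h import *
togo([.545,-.28,.2466],81)
c=r.calibration("wrist");im,d=r.get_image("wrist"); cv2.imwrite("pics/w2.png",im)
K=np.array(c["camera_matrix"]);T=np.array(c["cam_to_world"])
v,u=np.mgrid[0:400,0:640]
P=np.stack([(u-K[0,2])/K[0,0]*d,(v-K[1,2])/K[1,1]*d,d],-1)@T[:3,:3].T+T[:3,3]
h=P[...,2]; near=(np.hypot(P[...,0]-.564,P[...,1]+.259)<.1)&(d>0)
m=near&(h>.004)&(h<.012); b=near&(h>.036)&(h<.045)
for n,k in(("lid",m),("blk",b)):
    Q=P[k]; k=k.astype(np.uint8); n_,lab,st,_=cv2.connectedComponentsWithStats(k); j=1+np.argmax(st[1:,4])
    q=P[lab==j]; print(n,len(q),st[j],"z",np.median(q[:,2]),"mean",q.mean(0),cv2.minAreaRect(q[:,:2].astype(np.float32)))
    np.save(n+".npy",q)
    print(np.round(cv2.boxPoints(cv2.minAreaRect(q[:,:2].astype(np.float32))),4).tolist())
E
python3 lid.py
```

```text
t 3.07 at [ 0.5455 -0.2569  0.2443] [ 1.7986e+02 -5.0000e-02  7.8890e+01] F [-0.2 -0.2  1.1] op 1.002
shift mm [-22.8   3.9  -2.3] rotvec [ 0.0025 -0.0008 -0.0368]
lid 4779 [ 265  161  108   55 4779] z 0.008004550864503135 mean [ 0.56534803 -0.25775776  0.00794321] ((0.5672279596328735, -0.2585136294364929), (0.14109055697917938, 0.07484803348779678), 80.5359115600586)
[[0.5187000036239624, -0.32190001010894775], [0.5924999713897705, -0.3343000113964081], [0.6157000064849854, -0.19509999454021454], [0.5418999791145325, -0.18279999494552612]]
blk 323 [289 181  13  29 323] z 0.03983826705209881 mean [ 0.56243134 -0.28697014  0.03977798] ((0.5629194378852844, -0.28726938366889954), (0.01403181254863739, 0.03581662103533745), 80.16244506835938)
[[0.5440999865531921, -0.29109999537467957], [0.5794000029563904, -0.2971999943256378], [0.5817999839782715, -0.2833999991416931], [0.546500027179718, -0.27730000019073486]]
```

View pics/w2.png

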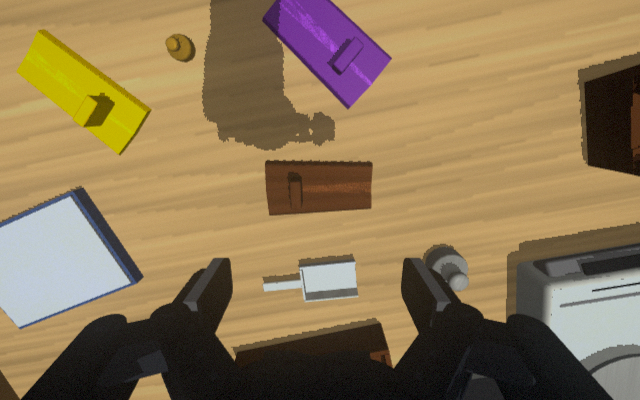

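Wrist view: the mahogany lid is at (318,187), nose right, block at (296,190). The measured block top is at (.5629,-.2873,.040) with yaw 80.3.

```bash
python3 -c "
from h import *
togo([.5629,-.2873,.012],80.4)"
```

```text
t 3.12 at [ 0.5456 -0.2565  0.2442] [ 1.7987e+02 -7.0000e-02  7.8930e+01] F [ 0.4  0.4 -0.6] op 0.997
shift mm [-27.2  22.4 232.3] rotvec [ 0.0023 -0.0012 -0.0256]
```

Request:
send_rows --plan '[-14, 11, 20, 0.002, -0.001, -0.026, -14, 11, 20, 0, 0, 0, 0, 0, 36, 0, 0, 0, 0, 0, 36, 0, 0, 0, 0, 0, 36, 0, 0, 0, 0, 0, 0, 0, 0, 0, 0, 0, 0, 0, 0, 0]'

```text
time: 3.7
eef_pos: [0.5711, -0.2841, 0.095]
orientation: [179.3, -0.1, 81.7]
wrist_force: [-0.1, 0.7, 0.6]
opening: 1.0
```

```bash
python3 -c "
from h import *
togo([.5629,-.2873,.012],80.4)"
```

```text
t 3.7 at [ 0.5711 -0.2841  0.095 ] [ 1.7932e+02 -1.1000e-01  8.1710e+01] F [-0.1  0.7  0.6] op 1.0
shift mm [-4.5 -8.6 82.9] rotvec [ 0.0118 -0.0021  0.0228]
```

Request:
send_rows --plan '[-4.5, -8.5, 15, 0.012, -0.002, 0.023, 0, 0, 20, 0, 0, 0, 0, 0, 20, 0, 0, 0, 0, 0, 10, 0, 0, 0, 0, 0, 0, 0, 0, 0, 0, 0, 0, 0, 0, 0]'

```text
time: 4.2
eef_pos: [0.5666, -0.2892, 0.0359]
orientation: [179.3, 0.2, 80.4]
wrist_force: [-0.4, -0.3, 0.4]
opening: 1.003
```

```bash
python3 -c "
from h import *
togo([.5629,-.2873,.012],80.4)"
```

```text
t 4.2 at [ 0.5666 -0.2892  0.0359] [179.35   0.19  80.37] F [-0.4 -0.3  0.4] op 1.003
shift mm [ 1.3 -4.2 23.8] rotvec [ 0.0114  0.0033 -0.0005]
```

Request:
send_rows --plan '[1.3, -4, 12, 0.011, 0.003, 0, 0, 0, 9, 0, 0, 0, 0, 0, 0, 0, 0, 0, 0, 0, 0, 0, 0, 0]'

```text
time: 4.53
eef_pos: [0.5651, -0.2885, 0.017]
orientation: [179.7, 0.1, 80.4]
wrist_force: [-0.7, 0.1, -0.7]
opening: 0.999
```

```bash
python3 -c "
from h import *
togo([.5629,-.2873,.012],80.4)"
```

```text
t 4.53 at [ 0.5651 -0.2885  0.017 ] [1.7967e+02 1.1000e-01 8.0360e+01] F [-0.7  0.1 -0.7] op 0.999
shift mm [ 0.8 -2.4  5. ] rotvec [ 0.0058  0.0019 -0.0007]
```

Request:
send_rows --plan '[1, -2.4, 4, 0.006, 0.002, 0, 0, 0, 0, 0, 0, 0]'

```text
time: 4.7
eef_pos: [0.5631, -0.2871, 0.0131]
orientation: [-180.0, -0.0, 80.4]
wrist_force: [-0.1, -0.4, -0.4]
opening: 1.0
```

Request:
send_rows --plan '[0, 0, 0, 0, 0, 0, 0, 0, 0, 0, 0, 0, 0, 0, 0, 0, 0, 0, 0, 0, 0, 0, 0, 0, 0, 0, 0, 0, 0, 0, 0, 0, 0, 0, 0, 0, 0, 0, 0, 0, 0, 0]' --fingers 0 --newtons 24

```text
time: 5.28
eef_pos: [0.5635, -0.2874, 0.0138]
orientation: [179.9, 0.0, 80.4]
wrist_force: [-0.2, 1.4, -1.7]
opening: 0.159
```

```bash
python3 -c "
from h import *
togo([.5629,-.2873,.012],80.4)"
```

```text
t 5.28 at [ 0.5635 -0.2874  0.0138] [1.7994e+02 1.0000e-02 8.0360e+01] F [-0.2  1.4 -1.7] op 0.159
shift mm [-0.  -0.6  1.8] rotvec [ 0.001   0.0002 -0.0007]
```

Request:
send_rows --plan '[0, 0, -20, 0, 0, 0, 0, 0, -35, 0, 0, 0, 0, 0, -35, 0, 0, 0, 0, 0, 0, 0, 0, 0, 0, 0, 0, 0, 0, 0]'

```text
time: 5.7
eef_pos: [0.5606, -0.286, 0.1037]
orientation: [-179.6, -0.1, 80.4]
wrist_force: [-0.6, -0.6, -2.2]
opening: 0.163
```

```bash
python3 -c "
from h import *
togo([.5689,-.0328,.1],97)"
```

```text
t 5.7 at [ 0.5606 -0.286   0.1037] [-1.796e+02 -1.100e-01  8.037e+01] F [-0.6 -0.6 -2.2] op 0.163
shift mm [251.  -34.2   4.5] rotvec [-0.0067 -0.0029 -0.2903]
```

Request:
send_rows --plan '[20, -4, 0, 0, 0, 0, 35, -5, 0, 0, 0, 0, 35, -5, 0, 0, 0, 0, 35, -5, 0, 0, 0, 0, 35, -5, 0, 0, 0, 0, 20, -3, 0, 0, 0, 0, 0, 0, 0, 0, 0, 0]'

```text
time: 6.28
eef_pos: [0.5609, -0.1017, 0.0973]
orientation: [-179.3, 0.2, 79.8]
wrist_force: [-0.5, 0.3, -1.3]
opening: 0.158
```

Request:
send_rows --plan '[0, 0, 0, 0, 0, -0.1, 0, 0, 0, 0, 0, -0.1, 0, 0, 0, 0, 0, -0.09, 0, 0, 0, 0, 0, 0, 0, 0, 0, 0, 0, 0]'

```text
time: 6.7
eef_pos: [0.557, -0.0997, 0.0917]
orientation: [-178.7, -0.2, 97.4]
wrist_force: [0.0, 0.8, -1.7]
opening: 0.156
```

```bash
python3 -c "
from h import *
togo([.5689,-.0328,.1],97)"
```

```text
t 6.7 at [ 0.557  -0.0997  0.0917] [-178.68   -0.18   97.42] F [ 0.   0.8 -1.7] op 0.156
shift mm [64.8 20.2 -8.6] rotvec [-0.023  -0.003   0.0074]
```

Request:
send_rows --plan '[21, 7, -3, -0.023, -0.003, 0.007, 21, 7, -3, 0, 0, 0, 21, 7, -3, 0, 0, 0, 0, 0, 0, 0, 0, 0, 0, 0, 0, 0, 0, 0]'

```text
time: 7.12
eef_pos: [0.5689, -0.0395, 0.0979]
orientation: [-179.8, 0.2, 95.8]
wrist_force: [-0.3, -0.9, -2.0]
opening: 0.156
```

```bash
python3 -c "
from h import *
togo([.5689,-.0328,.085],97)"
```

```text
t 7.12 at [ 0.5689 -0.0395  0.0979] [-179.77    0.19   95.77] F [-0.3 -0.9 -2. ] op 0.156
shift mm [ 6.7  0.8 12.9] rotvec [-0.0041  0.0032 -0.0214]
```

Request:
send_rows --plan '[6.7, 0.8, 13, -0.004, 0.003, -0.021, 0, 0, 0, 0, 0, 0, 0, 0, 0, 0, 0, 0]'

```text
time: 7.37
eef_pos: [0.569, -0.0352, 0.0843]
orientation: [-180.0, 0.1, 96.7]
wrist_force: [0.4, -1.0, -1.6]
opening: 0.159
```

```bash
cat > seat.py <<'E'
from h import *
import sys
togo([.5689,-.0328,.0778],97)
s,e,R=pose()
c=r.calibration("wrist");im,d=r.get_image("wrist"); cv2.imwrite("pics/%s.png"%sys.argv[1],im)
K=np.array(c["camera_matrix"]);T=np.array(c["cam_to_world"])
v,u=np.mgrid[0:400,0:640]
P=np.stack([(u-K[0,2])/K[0,0]*d,(v-K[1,2])/K[1,1]*d,d],-1)@T[:3,:3].T+T[:3,3]
C=np.array([.5457,.1558,0]);B=Ro.from_euler("z",97,degrees=True)
Q=B.inv().apply((P-C).reshape(-1,3)).reshape(P.shape); np.save("Q.npy",Q); np.save("d.npy",d)
print("tcp in box",np.round(B.inv().apply(e-C)*1000,1))
# cross sections along box y: heights
for x in range(-240,70,15):
    row=[]
    for y in range(-56,60,8):
        k=(abs(Q[...,0]*1e3-x)<4)&(abs(Q[...,1]*1e3-y)<2)&(d>0)
        row.append(int(round(np.median(Q[k][:,2])*1e3)) if k.sum() else None)
    print(x,row)
E
python3 seat.py w3
```

```text
t 7.37 at [ 0.569  -0.0352  0.0843] [-1.7999e+02  1.1000e-01  9.6680e+01] F [ 0.4 -1.  -1.6] op 0.159
shift mm [2.4 0.2 6.5] rotvec [-0.0001  0.0019 -0.0056]
tcp in box [-1.924e+02  1.000e-01  8.430e+01]
-240 [None, None, None, None, None, None, 141, 162, 166, None, 0, 0, 0, 0, 0]
-225 [None, None, None, None, 79, 79, 143, 140, 143, 79, 78, 78, 71, 0, 0]
-210 [None, None, None, None, None, None, None, 79, 101, 164, 78, 78, 0, 0, 0]
-195 [None, None, None, None, None, 110, 111, 111, 159, 110, 78, 78, 0, 0, 0]
-180 [None, None, None, None, None, None, 132, 131, 98, 164, 78, 78, 0, 0, 0]
-165 [None, None, None, None, 78, 79, 140, 139, 137, 78, 78, 77, 0, 0, 0]
-150 [None, None, None, None, 78, 78, 142, 159, 162, 79, 78, 77, 0, 0, 0]
-135 [None, None, None, None, 78, 78, 78, 79, 79, 78, 78, 76, 0, 0, 0]
-120 [None, None, None, None, 78, 78, 78, 78, 78, 78, 78, 75, 0, 0, 0]
-105 [None, None, None, None, 78, 78, 78, 78, 78, 78, 78, 74, 0, 0, 0]
-90 [None, None, None, None, 77, 78, None, None, None, 0, 0, 0, 0, 0, 0]
-75 [None, None, None, None, None, None, None, None, None, 0, 0, 0, 0, 0, 0]
-60 [71, 70, 70, 58, 57, 56, 56, 56, 56, 56, 58, 58, 71, 72, 59]
-45 [71, 72, 71, 58, 57, 56, 56, 56, 56, 56, 58, 66, 71, 72, 1]
-30 [None, 72, 71, 59, 50, None, None, None, None, None, 58, 67, 71, 72, 0]
-15 [None, 72, 71, 64, 43, 27, 30, 33, 30, None, 58, 68, 70, None, 1]
0 [None, 72, 71, 66, 40, 30, 49, 50, 35, 30, 58, None, None, None, 26]
15 [None, 72, None, 58, 41, None, None, None, 29, None, None, None, None, None, 0]
30 [None, None, None, None, 34, None, None, 12, 11, None, None, None, None, None, 0]
45 [None, None, None, None, 23, 22, 18, 16, 16, None, None, None, None, None, 0]
60 [None, None, None, None, None, None, None, None, None, None, None, None, None, None, None]
```

View pics/w3.png

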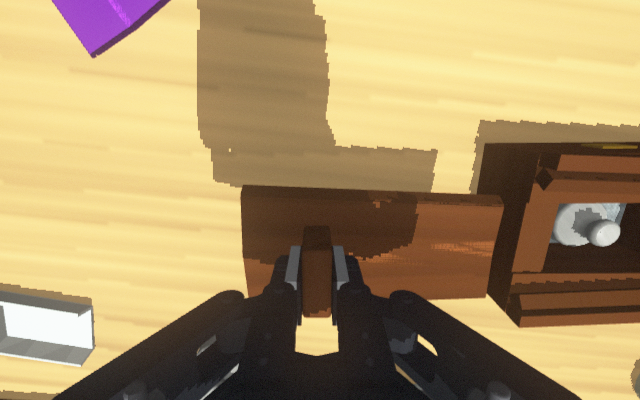

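The lid is held flat (top 78 mm across) in front of the mouth, nose at (500,250) and box at right (500–640). I'll check lateral centring and yaw in box axes.

```bash
python3 - <<'E'
from h import *
Q=np.load("Q.npy")*1e3;d=np.load("d.npy");x,y,z=Q[...,0],Q[...,1],Q[...,2]
lid=(d>0)&(z>74.5)&(z<82)
A=[]
for X in range(-144,-94,6):
    k=lid&(abs(x-X)<3); A.append((X,y[k].min(),y[k].max()))
A=np.array(A);print(np.round(A,1).tolist())
for j in(1,2):print(np.polyfit(A[:,0],A[:,j],1))
k=lid&(abs(y)<20);print("nose",np.percentile(x[k],99.8))
for X in range(-60,-20,6):
    k=(d>0)&(abs(x-X)<3)&(z>64)&(z<80); print(X,np.round([y[k&(y<0)].max(),y[k&(y>0)].min()],1))
E
```

```text
[[-144.0, -22.5, 34.7], [-138.0, -24.8, 34.4], [-132.0, -28.5, 34.1], [-126.0, -30.4, 33.6], [-120.0, -29.9, 33.6], [-114.0, -29.5, 33.1], [-108.0, -29.2, 32.9], [-102.0, -29.2, 32.3], [-96.0, -28.9, 32.7]]
[ -0.10839221 -41.10702773]
[-0.04764695 27.75677679]
nose -94.19403310066163
-60 [-33.1  33.6]
-54 [-32.9  33.6]
-48 [-32.9  32.9]
-42 [-32.4  32.9]
-36 [-32.3  32.7]
-30 [-32.2  32.3]
-24 [-31.6  32.4]
```

Request:
send_rows --plan '[2, 0.6, 6, 0, 0.002, -0.005, 0, 0, 4, 0, 0, 0, 0, 0, 0, 0, 0, 0, 0, 0, 0, 0, 0, 0]'

```text
time: 7.75
eef_pos: [0.569, -0.0363, 0.0739]
orientation: [-180.0, 0.1, 96.6]
wrist_force: [-0.5, -0.6, -1.5]
opening: 0.16
```

```bash
cat > at.py <<'E'
from h import *
import sys
C=np.array([.5457,.1558,0]);B=Ro.from_euler("z",97,degrees=True)
s,e,R=pose();print("tcp in box",np.round(B.inv().apply(e-C)*1000,1),"F box",np.round(B.inv().apply(s["wrist_force"]),1),"M",np.round(s["wrist_torque"],2))
togo(C+B.apply([float(sys.argv[1])/1e3,-.0005,float(sys.argv[2])/1e3]),97)
E
python3 at.py -160 73.5
```

```text
tcp in box [-193.5    0.3   73.9] F box [-0.5  0.6 -1.5] M [-0.07 -0.06 -0.06]
t 7.75 at [ 0.569  -0.0363  0.0739] [-1.7996e+02  7.0000e-02  9.6650e+01] F [-0.5 -0.6 -1.5] op 0.16
shift mm [33.5  0.6  0.3] rotvec [-0.0008  0.0012 -0.0061]
```

Request:
send_rows --plan '[8, 0.6, 0.2, 0, 0.001, -0.006, 9, 0, 0, 0, 0, 0, 9, 0, 0, 0, 0, 0, 8, 0, 0, 0, 0, 0, 0, 0, 0, 0, 0, 0]'

```text
time: 8.17
eef_pos: [0.5654, 0.001, 0.074]
orientation: [-180.0, -0.0, 97.0]
wrist_force: [0.2, 0.1, -0.9]
opening: 0.157
```

```bash
python3 at.py -110 73.3
```

```text
tcp in box [-156.    -0.7   74. ] F box [ 0.1 -0.2 -0.9] M [-0.02  0.02  0.06]
t 8.17 at [0.5654 0.001  0.074 ] [-1.800e+02 -3.000e-02  9.698e+01] F [ 0.2  0.1 -0.9] op 0.157
shift mm [46.  -0.2  0.7] rotvec [-0.0001 -0.0006 -0.0004]
```

Request:
send_rows --plan '[6, -0.2, 0.2, 0, 0, 0, 6, 0, 0.1, 0, 0, 0, 6, 0, 0, 0, 0, 0, 6, 0, 0, 0, 0, 0, 6, 0, 0, 0, 0, 0, 6, 0, 0, 0, 0, 0, 0, 0, 0, 0, 0, 0]'

```text
time: 8.75
eef_pos: [0.5602, 0.0427, 0.074]
orientation: [180.0, -0.1, 97.2]
wrist_force: [0.9, 0.4, -1.4]
opening: 0.159
```

```bash
python3 at.py -90 73.0
```

```text
tcp in box [-114.1   -0.6   74. ] F box [ 0.3 -1.  -1.4] M [-0.05 -0.   -0.02]
t 8.75 at [0.5602 0.0427 0.074 ] [ 1.7997e+02 -7.0000e-02  9.7150e+01] F [ 0.9  0.4 -1.4] op 0.159
shift mm [24.1 -0.   1. ] rotvec [ 0.0005 -0.0012  0.0026]
```

Request:
send_rows --plan '[5, 0, 0.4, 0, -0.001, 0.003, 5, 0, 0.3, 0, 0, 0, 5, 0, 0, 0, 0, 0, 5, 0, 0, 0, 0, 0, 0, 0, 0, 0, 0, 0]'

```text
time: 9.17
eef_pos: [0.5576, 0.0642, 0.0732]
orientation: [180.0, 0.0, 96.9]
wrist_force: [0.9, 0.2, -1.0]
opening: 0.161
```

```bash
python3 at.py -74 72.6
```

```text
tcp in box [-92.4  -0.6  73.2] F box [ 0.1 -0.9 -1. ] M [ 0.02 -0.05 -0.  ]
t 9.17 at [0.5576 0.0642 0.0732] [1.7997e+02 2.0000e-02 9.6920e+01] F [ 0.9  0.2 -1. ] op 0.161
shift mm [18.4 -0.1  0.6] rotvec [ 0.0005  0.0003 -0.0013]
```

Request:
send_rows --plan '[4, 0, 0.3, 0, 0, 0, 4, 0, 0, 0, 0, 0, 4, 0, 0, 0, 0, 0, 4, 0, 0, 0, 0, 0, 0, 0, 0.3, 0, 0, 0, 0, 0, 0, 0, 0, 0]'

```text
time: 9.67
eef_pos: [0.5555, 0.0817, 0.0725]
orientation: [180.0, 0.0, 96.9]
wrist_force: [-0.4, -0.3, -1.6]
opening: 0.155
```

```bash
python3 at.py -74 72.2
```

```text
tcp in box [-74.8  -0.7  72.5] F box [-0.2  0.4 -1.6] M [-0.02  0.   -0.  ]
t 9.67 at [0.5555 0.0817 0.0725] [1.7997e+02 3.0000e-02 9.6910e+01] F [-0.4 -0.3 -1.6] op 0.155
shift mm [ 0.8 -0.2  0.3] rotvec [ 0.0006  0.0006 -0.0015]
```

Request:
send_rows --plan '[0, 0, 0.4, 0, 0, 0, 0, 0, 0, 0, 0, 0]'

```text
time: 9.83
eef_pos: [0.5555, 0.0816, 0.0721]
orientation: [180.0, 0.0, 96.9]
wrist_force: [0.2, -0.2, -1.5]
opening: 0.161
```

Request:
send_rows --plan '[0, 0, 0, 0, 0, 0, 0, 0, 0, 0, 0, 0, 0, 0, 0, 0, 0, 0, 0, 0, 0, 0, 0, 0, 0, 0, 0, 0, 0, 0]' --fingers 0.6

```text
time: 10.25
eef_pos: [0.5567, 0.0806, 0.0729]
orientation: [179.8, 0.1, 96.8]
wrist_force: [-0.3, -0.5, -0.3]
opening: 0.601
```

Request:
send_rows --plan '[0, 0, -15, 0, 0, 0, 0, 0, -30, 0, 0, 0, 0, 0, -25, 0, 0, 0, 0, 0, 0, 0, 0, 0, 0, 0, 0, 0, 0, 0]'

```text
time: 10.67
eef_pos: [0.5557, 0.0801, 0.1445]
orientation: [-180.0, 0.1, 96.8]
wrist_force: [-0.2, 0.3, 0.7]
opening: 0.603
```

```bash
python3 at.py -150 135
```

```text
tcp in box [-76.3  -0.7 144.5] F box [0.3 0.1 0.7] M [0.05 0.   0.05]
t 10.67 at [0.5557 0.0801 0.1445] [-1.7997e+02  8.0000e-02  9.6760e+01] F [-0.2  0.3  0.7] op 0.603
shift mm [-73.7   0.1   9.6] rotvec [-0.0005  0.0014 -0.0041]
```

Request:
send_rows --plan '[-20, 0, 0, 0, 0, 0, -25, 0, 0, 0, 0, 0, -25, 0, 0, 0, 0, 0, -9, 0, 0, 0, 0, 0, 0, 0, 0, 0, 0, 0, 0, 0, 0, 0, 0, 0]' --fingers 0

```text
time: 11.17
eef_pos: [0.564, 0.0022, 0.1413]
orientation: [-179.8, -0.1, 97.0]
wrist_force: [0.2, -0.2, -0.7]
opening: 0.002
```

```bash
python3 seat.py w4 | head -3; python3 at.py -155 59
```

```text
t 11.17 at [0.564  0.0022 0.1413] [-1.7979e+02 -7.0000e-02  9.7030e+01] F [ 0.2 -0.2 -0.7] op 0.002
shift mm [-35.4   0.9  63.5] rotvec [-0.0036 -0.0012  0.0005]
tcp in box [-154.7    0.6  141.3]
tcp in box [-154.3    0.7  141.3] F box [-0.7 -0.2 -0.8] M [-0.01 -0.02 -0.01]
t 11.22 at [0.5638 0.0025 0.1413] [-1.7978e+02 -7.0000e-02  9.7070e+01] F [ 0.2 -0.6 -0.8] op -0.001
shift mm [-0.8  1.5 82.3] rotvec [-0.0039 -0.0012  0.0012]
```

View pics/w4.png

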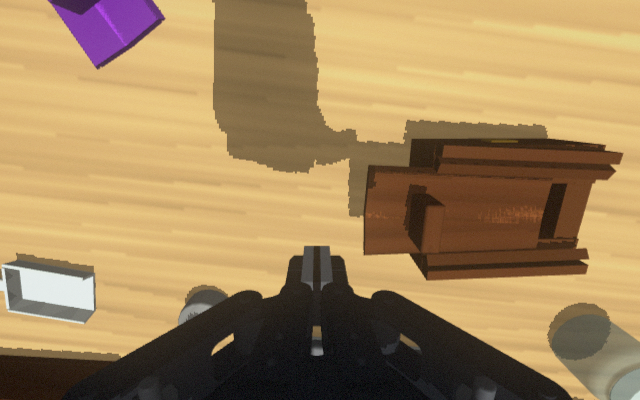

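The lid sits flat in the way with its tail at (367,210) sticking out of the mouth. The shut fingers (317,265) are behind it. I'll check the tail position, then lower the fingers.

Request:
send_rows --plan '[-1, 1.5, 25, -0.004, -0.001, 0.001, 0, 0, 30, 0, 0, 0, 0, 0, 23, 0, 0, 0, 0, 0, 0, 0, 0, 0, 0, 0, 0, 0, 0, 0]'

```text
time: 11.63
eef_pos: [0.5672, 0.0112, 0.0614]
orientation: [179.7, -0.3, 97.6]
wrist_force: [0.1, -0.1, 0.7]
opening: 0.002
```

```bash
python3 - <<'E'
from h import *
Q=np.load("Q.npy")*1e3;d=np.load("d.npy");x,y,z=Q[...,0],Q[...,1],Q[...,2]
k=(d>0)&(z>63)&(z<69)&(abs(y)<30)&(x>-130)&(x<-40)
for Y in(-22,-10,0,10,22):
    q=k&(abs(y-Y)<3);print(Y,np.round(np.percentile(x[q],.5),1),np.round(np.median(z[q]),1),q.sum())
b=(d>0)&(z>95)&(z<102)&(abs(y)<25)&(x>-120)&(x<-40);print("blk",x[b].min(),x[b].max(),np.median(x[b]),np.median(y[b]))
E
python3 at.py -140 59
```

```text
-22 -116.2 66.1 430
-10 -116.6 66.1 437
0 -117.0 66.0 448
10 -116.7 66.1 507
22 -116.1 66.0 725
blk -82.82434529223569 -68.76246580134372 -76.39434051161416 1.5912446262441429
tcp in box [-146.1   -3.7   61.4] F box [-0.1 -0.1  0.7] M [-0.05 -0.05 -0.03]
t 11.63 at [0.5672 0.0112 0.0614] [179.74  -0.29  97.58] F [ 0.1 -0.1  0.7] op 0.002
shift mm [ 6.1 -3.2  2.4] rotvec [ 0.0045 -0.0051  0.0101]
```

Request:
send_rows --plan '[5, -3.5, 2, 0.0045, -0.005, 0.01, 5, 0, 0, 0, 0, 0, 0, 0, 0, 0, 0, 0]'

```text
time: 11.88
eef_pos: [0.5627, 0.0243, 0.0612]
orientation: [179.9, -0.1, 97.1]
wrist_force: [0.4, 0.8, -0.7]
opening: 0.001
```

```bash
python3 at.py -130 59
```

```text
tcp in box [-132.6   -0.9   61.2] F box [ 0.8 -0.5 -0.7] M [-0.01 -0.02  0.03]
t 11.88 at [0.5627 0.0243 0.0612] [ 1.7992e+02 -7.0000e-02  9.7110e+01] F [ 0.4  0.8 -0.7] op 0.001
shift mm [ 2.6 -0.4  2.2] rotvec [ 0.0014 -0.0012  0.002 ]
```

Request:
send_rows --plan '[2, 0, 1.5, 0.001, -0.001, 0.002, 3, 0, 1, 0, 0, 0, 3, 0, 0, 0, 0, 0, 3, 0, 0, 0, 0, 0, 0, 0, 0, 0, 0, 0]'

```text
time: 12.3
eef_pos: [0.5634, 0.0377, 0.062]
orientation: [179.6, -0.0, 97.1]
wrist_force: [-0.2, -0.2, -0.6]
opening: -0.0
```

```bash
python3 at.py -110 59
```

```text
tcp in box [-119.4   -3.1   62. ] F box [-0.2  0.2 -0.6] M [-0.07 -0.07 -0.05]
t 12.3 at [0.5634 0.0377 0.062 ] [179.61  -0.    97.08] F [-0.2 -0.2 -0.6] op -0.0
shift mm [ 9.4 -2.6  3. ] rotvec [ 0.0068 -0.      0.0014]
```

Request:
send_rows --plan '[0, -2.6, 2.5, 0.007, 0, 0.001, 0, 0, 0, 0, 0, 0]'

```text
time: 12.47
eef_pos: [0.5609, 0.0374, 0.0597]
orientation: [180.0, 0.0, 97.0]
wrist_force: [0.1, 0.2, 0.9]
opening: 0.0
```

```bash
python3 at.py -110 59; python3 seat.py w5 >/dev/null; python3 - <<'E'
from h import *
Q=np.load("Q.npy")*1e3;d=np.load("d.npy");x,y,z=Q[...,0],Q[...,1],Q[...,2]
k=(d>0)&(z>63)&(z<69)&(x>-130)&(x<-40)
for Y in(10,22,30):
    q=k&(abs(y-Y)<3);print(Y,q.sum(),np.percentile(x[q],.5) if q.any() else 0)
E
```

```text
tcp in box [-119.3   -0.7   59.7] F box [ 0.2 -0.1  0.9] M [ 0.03 -0.03 -0.02]
t 12.47 at [0.5609 0.0374 0.0597] [180.     0.    97.02] F [0.1 0.2 0.9] op 0.0
shift mm [ 9.3 -0.2  0.7] rotvec [0.     0.     0.0003]
10 1244 -125.8775662706438
22 1611 -112.16769558911683
30 1692 -111.80195464785272
```

View pics/w5.png

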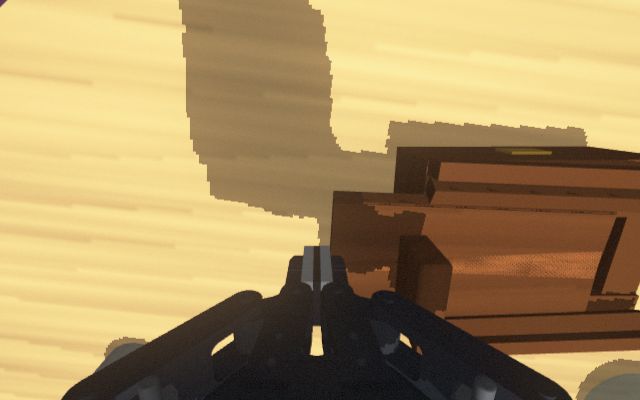

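The tail has moved from -116 to -112 mm (view: tail edge at x≈332 px, right at the shut fingers), so the fingers are in contact about 7.5 mm ahead of the TCP. I'll keep pushing, slowly.

Request:
send_rows --plan '[2, 0, 0.3, 0, 0, 0, 2, 0, 0, 0, 0, 0, 2, 0, 0, 0, 0, 0, 2, 0, 0, 0, 0, 0, 0, 0, 0, 0, 0, 0]'

```text
time: 12.93
eef_pos: [0.5607, 0.0433, 0.0596]
orientation: [179.9, 0.1, 96.8]
wrist_force: [0.4, 0.3, 0.9]
opening: 0.001
```

```bash
python3 at.py -100 59.5
```

```text
tcp in box [-113.5   -1.2   59.6] F box [ 0.2 -0.4  0.9] M [ 0.11  0.05 -0.05]
t 12.93 at [0.5607 0.0433 0.0596] [1.7993e+02 1.3000e-01 9.6830e+01] F [0.4 0.3 0.9] op 0.001
shift mm [13.5 -0.8  0.1] rotvec [ 0.0012  0.0023 -0.003 ]
```

Request:
send_rows --plan '[2.5, -0.8, 0.1, 0.001, 0.002, -0.003, 2.5, 0, 0, 0, 0, 0, 2.5, 0, 0, 0, 0, 0, 2.5, 0, 0, 0, 0, 0, 0, 0, 0, 0, 0, 0]'

```text
time: 13.35
eef_pos: [0.5588, 0.0538, 0.0596]
orientation: [180.0, 0.0, 97.0]
wrist_force: [-0.0, -0.7, 1.3]
opening: -0.001
```

```bash
python3 at.py -100 59.5
```

```text
tcp in box [-102.8   -0.6   59.6] F box [-0.7  0.1  1.3] M [-0.13 -0.03  0.03]
t 13.35 at [0.5588 0.0538 0.0596] [1.7996e+02 3.0000e-02 9.7010e+01] F [-0.  -0.7  1.3] op -0.001
shift mm [ 2.8 -0.1  0.1] rotvec [0.0007 0.0004 0.0002]
```

Request:
send_rows --plan '[0.7, 0, 0, 0, 0, 0, 0.7, 0, 0, 0, 0, 0, 0, 0, 0, 0, 0, 0]'

```text
time: 13.6
eef_pos: [0.5585, 0.0556, 0.0596]
orientation: [180.0, 0.0, 97.0]
wrist_force: [-0.0, -1.4, 1.9]
opening: 0.0
```

Request:
send_rows --plan '[0.5, 0, 0, 0, 0, 0, 0.5, 0, 0, 0, 0, 0, 0, 0, 0, 0, 0, 0]'

```text
time: 13.85
eef_pos: [0.5584, 0.0565, 0.0597]
orientation: [180.0, 0.0, 97.0]
wrist_force: [-0.6, -1.2, 0.7]
opening: 0.004
```

Request:
send_rows --plan '[0.5, 0, 0, 0, 0, 0, 0.5, 0, 0, 0, 0, 0, 0, 0, 0, 0, 0, 0]'

```text
time: 14.1
eef_pos: [0.5583, 0.0574, 0.0597]
orientation: [180.0, 0.0, 97.0]
wrist_force: [-0.5, -1.1, 0.9]
opening: -0.004
```

Request:
send_rows --plan '[0.6, 0, 0, 0, 0, 0, 0.6, 0, 0, 0, 0, 0, 0, 0, 0, 0, 0, 0]'

```text
time: 14.35
eef_pos: [0.5581, 0.0585, 0.0597]
orientation: [180.0, 0.0, 97.0]
wrist_force: [-0.2, -0.2, 0.9]
opening: 0.002
```

Request:
send_rows --plan '[0.6, 0, 0, 0, 0, 0, 0.6, 0, 0, 0, 0, 0, 0, 0, 0, 0, 0, 0]'

```text
time: 14.6
eef_pos: [0.558, 0.0598, 0.0596]
orientation: [180.0, 0.1, 97.0]
wrist_force: [-0.2, -1.4, 0.8]
opening: -0.004
```

Request:
send_rows --plan '[0.6, 0, 0, 0, 0, 0, 0.6, 0, 0, 0, 0, 0, 0, 0, 0, 0, 0, 0]'

```text
time: 14.85
eef_pos: [0.5579, 0.0611, 0.0597]
orientation: [180.0, 0.1, 97.0]
wrist_force: [0.2, -2.2, 1.1]
opening: -0.0
```

Request:
send_rows --plan '[0.6, 0, 0, 0, 0, 0, 0.6, 0, 0, 0, 0, 0, 0, 0, 0, 0, 0, 0]'

```text
time: 15.1
eef_pos: [0.5578, 0.0624, 0.0597]
orientation: [180.0, 0.1, 97.0]
wrist_force: [0.0, -1.3, 1.2]
opening: 0.0
```

Request:
send_rows --plan '[0.6, 0, 0, 0, 0, 0, 0.6, 0, 0, 0, 0, 0, 0, 0, 0, 0, 0, 0]'

```text
time: 15.35
eef_pos: [0.5577, 0.0637, 0.0596]
orientation: [179.9, 0.1, 97.0]
wrist_force: [0.9, -0.7, 1.5]
opening: 0.0
```

Request:
send_rows --plan '[0.6, -0.3, 0, 0, 0, 0, 0.6, 0, 0, 0, 0, 0, 0, 0, 0, 0, 0, 0]'

```text
time: 15.6
eef_pos: [0.5576, 0.0649, 0.0596]
orientation: [179.9, 0.1, 97.0]
wrist_force: [0.7, -1.3, -0.3]
opening: 0.001
```

Request:
send_rows --plan '[0.6, -0.3, 0, 0, 0, 0, 0.6, 0, 0, 0, 0, 0, 0, 0, 0, 0, 0, 0]'

```text
time: 15.85
eef_pos: [0.5575, 0.066, 0.0597]
orientation: [179.9, 0.1, 97.0]
wrist_force: [0.4, -1.2, 0.7]
opening: -0.0
```

Request:
send_rows --plan '[0.6, -0.3, 0, 0, 0, 0, 0.6, 0, 0, 0, 0, 0, 0, 0, 0, 0, 0, 0]'

```text
time: 16.1
eef_pos: [0.5574, 0.0672, 0.0597]
orientation: [179.8, 0.1, 97.0]
wrist_force: [0.2, -1.4, 0.1]
opening: 0.001
```

Request:
send_rows --plan '[0.6, -0.3, 0, 0.001, 0, 0, 0.6, 0, 0, 0, 0, 0, 0, 0, 0, 0, 0, 0]'

```text
time: 16.35
eef_pos: [0.5573, 0.0685, 0.0597]
orientation: [179.8, 0.1, 97.0]
wrist_force: [0.1, -2.2, -0.3]
opening: -0.001
```

Request:
send_rows --plan '[0.6, -0.3, 0, 0.002, 0, 0, 0.6, 0, 0, 0, 0, 0, 0, 0, 0, 0, 0, 0]'

```text
time: 16.6
eef_pos: [0.5571, 0.0697, 0.0597]
orientation: [179.9, 0.1, 97.0]
wrist_force: [1.0, -1.8, -0.0]
opening: -0.001
```

Request:
send_rows --plan '[0.6, -0.3, 0, 0.002, 0, 0, 0.6, 0, 0, 0, 0, 0, 0, 0, 0, 0, 0, 0]'

```text
time: 16.85
eef_pos: [0.557, 0.0709, 0.0597]
orientation: [-180.0, 0.1, 97.0]
wrist_force: [0.7, -1.3, -1.0]
opening: 0.001
```

Request:
send_rows --plan '[0.6, -0.3, 0, 0, 0, 0, 0.6, 0, 0, 0, 0, 0, 0, 0, 0, 0, 0, 0]'

```text
time: 17.1
eef_pos: [0.5568, 0.0721, 0.0597]
orientation: [180.0, 0.1, 96.9]
wrist_force: [1.1, -1.3, -1.2]
opening: 0.003
```

Request:
send_rows --plan '[0.6, -0.3, 0, 0, 0, 0, 0.6, 0, 0, 0, 0, 0, 0, 0, 0, 0, 0, 0]'

```text
time: 17.35
eef_pos: [0.5566, 0.0733, 0.0598]
orientation: [179.9, 0.1, 96.9]
wrist_force: [2.1, -0.2, 0.3]
opening: 0.005
```

Request:
send_rows --plan '[0.6, -0.2, 0, 0, 0, 0, 0.6, 0, 0, 0, 0, 0, 0, 0, 0, 0, 0, 0]'

```text
time: 17.6
eef_pos: [0.5565, 0.0745, 0.0598]
orientation: [179.9, 0.1, 96.9]
wrist_force: [1.8, -0.7, -0.1]
opening: 0.001
```

Request:
send_rows --plan '[0.6, 0, 0, 0, 0, 0, 0.6, 0, 0, 0, 0, 0, 0, 0, 0, 0, 0, 0]'

```text
time: 17.85
eef_pos: [0.5564, 0.0758, 0.0598]
orientation: [179.9, 0.1, 96.9]
wrist_force: [2.0, -1.7, -0.5]
opening: -0.003
```

Request:
send_rows --plan '[0.6, 0, 0, 0, 0, 0, 0.6, 0, 0, 0, 0, 0, 0, 0, 0, 0, 0, 0]'

```text
time: 18.1
eef_pos: [0.5563, 0.0762, 0.0598]
orientation: [179.9, 0.2, 96.9]
wrist_force: [1.6, -1.8, -0.3]
opening: -0.0
```

Request:
send_rows --plan '[0.5, 0, 0, 0, 0, 0, 0.5, 0, 0, 0, 0, 0, 0, 0, 0, 0, 0, 0]'

```text
time: 18.35
eef_pos: [0.5563, 0.0762, 0.0598]
orientation: [179.9, 0.2, 96.8]
wrist_force: [1.6, -2.3, -0.9]
opening: 0.001
```

Request:
send_rows --plan '[0.7, 0, 0, 0, 0, 0]'

```text
time: 18.43
eef_pos: [0.5562, 0.0764, 0.0598]
orientation: [179.9, 0.3, 96.8]
wrist_force: [2.7, -3.9, -1.0]
opening: 0.0
```

Request:
send_rows --plan '[1.2, 0, 0, 0, 0.002, 0]'

```text
time: 18.52
eef_pos: [0.5562, 0.0764, 0.0598]
orientation: [179.9, 0.2, 96.8]
wrist_force: [2.0, -5.3, -0.7]
opening: -0.001
```

Request:
send_rows --plan '[2, 0, 0, 0, 0, 0]'

```text
time: 18.6
eef_pos: [0.5562, 0.0765, 0.0598]
orientation: [179.9, 0.4, 96.7]
wrist_force: [2.8, -7.6, 0.4]
opening: -0.001
```

Request:
send_rows --plan '[2.8, 0.2, 0, 0, 0, 0]'

```text
time: 18.68
eef_pos: [0.5562, 0.0765, 0.0598]
orientation: [179.9, 0.5, 96.6]
wrist_force: [2.3, -9.4, 0.4]
opening: 0.002
```

Request:
send_rows --plan '[3.4, 0.2, 0, 0, 0, 0, 3.4, 0, 0, 0, 0, 0]'

```text
time: 18.85
eef_pos: [0.5562, 0.0765, 0.0599]
orientation: [179.9, 0.9, 96.3]
wrist_force: [2.9, -8.4, -0.2]
opening: 0.0
```

```bash
python3 at.py -80 59.8
```

```text
tcp in box [-80.   -0.8  59.9] F box [-8.7 -1.9 -0.2] M [-1.89 -0.63  0.05]
t 18.85 at [0.5562 0.0765 0.0599] [179.89   0.92  96.3 ] F [ 2.9 -8.4 -0.2] op 0.0
shift mm [-0.  -0.3  0.1] rotvec [ 0.0018  0.0161 -0.0122]
```

Request:
send_rows --plan '[4, 0, 0, 0.002, 0.016, -0.012]'

```text
time: 18.93
eef_pos: [0.5562, 0.0768, 0.0598]
orientation: [180.0, 0.3, 96.9]
wrist_force: [2.4, -9.3, -1.5]
opening: 0.002
```

Request:
send_rows --plan '[5, 0, 0, 0, 0.008, 0]'

```text
time: 19.02
eef_pos: [0.5562, 0.0769, 0.0598]
orientation: [180.0, 0.1, 96.7]
wrist_force: [3.0, -12.5, -0.5]
opening: 0.002
```

The push peaked at about 13 N with the lid advancing only 0.7 mm after first resistance, so it is wedged. Backing off.

Request:
send_rows --plan '[-3, 0, 0, 0, 0, 0, -10, 0, 0, 0, 0, 0, -20, 0, 0, 0, 0, 0, -10, 0, 0, 0, 0, 0, 0, 0, 0, 0, 0, 0]'

```text
time: 19.43
eef_pos: [0.5575, 0.0359, 0.0591]
orientation: [-179.6, -0.2, 96.9]
wrist_force: [-0.5, -0.0, 1.0]
opening: -0.002
```

Request:
send_rows --plan '[0, 0, -20, 0, 0, 0, 0, 0, -30, 0, 0, 0, 0, 0, -30, 0, 0, 0, 0, 0, -20, 0, 0, 0, 0, 0, 0, 0, 0, 0, 0, 0, 0, 0, 0, 0]'

```text
time: 19.93
eef_pos: [0.5539, 0.042, 0.161]
orientation: [-179.0, -0.7, 97.2]
wrist_force: [-0.1, -0.2, -0.9]
opening: -0.001
```

```bash
python3 at.py -120 150; python3 seat.py w6 >/dev/null; python3 - <<'E'
from h import *
Q=np.load("Q.npy")*1e3;d=np.load("d.npy");x,y,z=Q[...,0],Q[...,1],Q[...,2]
k=(d>0)&(z>63)&(z<69)&(x>-130)&(x<-40)
for Y in(-22,-10,0,10,22):
    q=k&(abs(y-Y)<3);print(Y,q.sum(),np.percentile(x[q],.5) if q.any() else 0,np.median(z[q]))
im,_=r.get_image("top"); cv2.imwrite("pics/top1.png",im)
a=cv2.imread("pics/top0.png")[120:300,140:500];b=im[120:300,140:500]
cv2.imwrite("pics/cmp.png",cv2.resize(np.vstack([a,b]),None,fx=1.6,fy=1.6))
E
```

```text
tcp in box [-113.9    5.7  161. ] F box [-0.2  0.1 -0.9] M [-0.04  0.04  0.07]
t 19.93 at [0.5539 0.042  0.161 ] [-179.     -0.68   97.2 ] F [-0.1 -0.2 -0.9] op -0.001
shift mm [-6.2  6.4 10.8] rotvec [-0.0175 -0.0118  0.0036]
-22 241 -73.23013930423379 66.02243901578177
-10 255 -73.74786437248136 65.93678783848063
0 263 -74.15811157559145 66.02702944100437
10 268 -73.73487091703686 66.02197455583317
22 270 -73.23997645804474 66.04145097790364
```

View pics/w6.png

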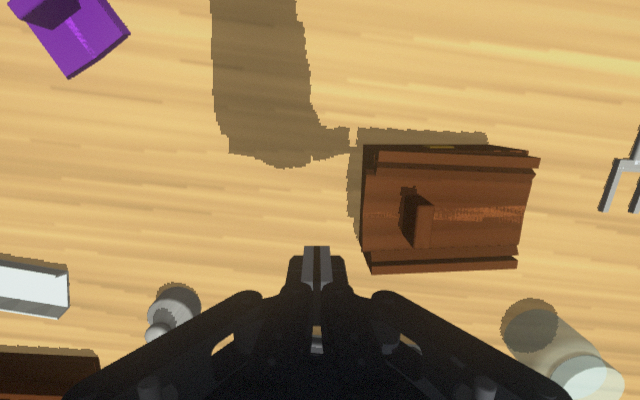

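View pics/cmp.png

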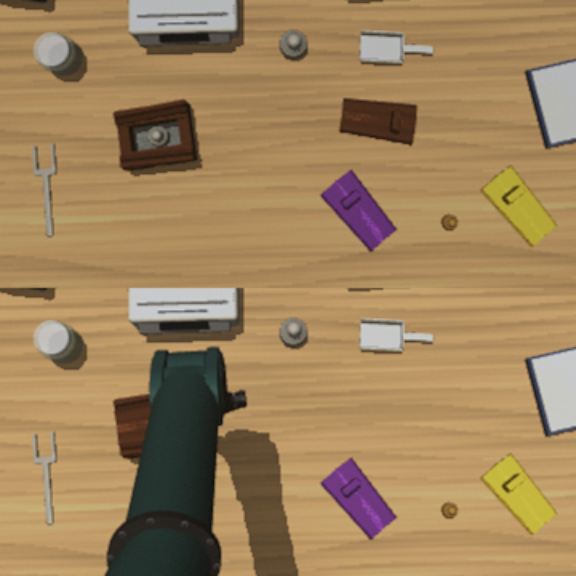

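The lid sits flat at 66 mm, square in the way, with its tail about 8 mm out of the mouth (view w6: tail edge near (362,205)). The bystanders are at the same pixels as before. I'll move further clear and hand in.

Request:
send_rows --plan '[-20, 0, -25, 0, 0, 0, -20, 0, -25, 0, 0, 0, -20, 0, -20, 0, 0, 0, 0, 0, 0, 0, 0, 0, 0, 0, 0, 0, 0, 0]'

```text
time: 20.45
eef_pos: [0.5577, -0.0166, 0.2236]
orientation: [-177.9, -0.8, 97.6]
wrist_force: [0.4, -0.0, -1.0]
opening: 0.001
```

```bash
python3 -c "
from h import *
togo([.55,0,.2],97); print(r.close_job())"
```

```text
t 20.45 at [ 0.5577 -0.0166  0.2236] [-177.91   -0.84   97.59] F [ 0.4 -0.  -1. ] op 0.001
shift mm [17.1 -4.5 24.1] rotvec [-0.0365 -0.0145  0.0106]
the job is handed in; nothing more can be done
None
```

The box is closed and the job is handed in at about 20.5 s. I gripped the mahogany lid by its block at 24 N and entered it at the wide mouth. I slid it in flat to about 45 mm short of the box's middle, then let go. Then I pushed its tail with the shut fingers until it wedged.

- **Push:** the highest wrist force I read was about 13 N. It was only read at the end of each push, so a short peak between readings would not show. After the first resistance the lid moved on only about 0.7 mm.
- **Lid position:** after I backed off, the lid lay flat and square, with its tail about 8 mm out of the mouth. That is inside the 3 to 27 mm expected when wedged. I judge it gripped from this and the force; I did not try to pull it loose.
- **Surroundings:** the arm stands clear with no contact force. In the part of the top view I compared, the bystanders and look-alikes were where they started.

One disagreement came during the last push. The tool tilted by about 1° under load and the force stalled near 9 N. I straightened it and pushed again to reach 13 N.

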